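Twist the weighing pan off the kitchen scale and hold the lemon over the bowl

ROBOT

A 7-joint arm with a two-finger parallel gripper is mounted at the origin on a cart in front of the work surface, level with it; the furniture and walls round the work are solid. World frame = base frame: x ahead of the robot, y to its left, z up, the work surface at z = 0. Lengths are in mm, angles in rad, forces in N, time in s.
With the tool pointing down it reaches from about 400 to 900 mm from the base axis. Payload 5.5 kg.
Tool frame: the origin (TCP) lies on the centre line of the jaws, within the pads' length; the fingertips stand 8 mm ahead of it and the grasp point (between the pads) lies 11 mm behind it; z points along the fingers, y is the line along which they close (so a half turn about z gives the same grasp; the last joint's range is limited). The gripper opens to 92 mm and grips with 3 to 60 N. Pads are 19 mm wide; open, the fingers measure 130 mm over their backs; the gripper's body (75 mm by 190 mm) begins 47 mm behind the grasp point.
Start: joints at [-0.949, 0.501, -0.427, 1.55, 0.221, 1.138, -0.21], TCP at [228.211, 608.621, 234.729] pointing down, gripper open.
Joint ranges: [-2.88, 2.88], [-0.31, 2.03], [-1.54, 1.56], [0.2, 2.42], [-1.41, 4.55], [0.19, 2.02], [-2.57, 2.57]. Speed limits (rad/s): [2.57, 2.57, 3.14, 3.14, 3.14, 3.14, 3.14].

INTERFACE

Orientations are given as a rotation vector (axis times angle).
In Python, from plant import ctrl, vision, order gives the robot as it stands. Calls block until the motion is done:
- ctrl.move_to(position, orientation): joint-space move of the TCP to a pose.
- ctrl.move_straight(position, attitude=None, rate=150, max_force=None): straight line of the TCP; attitude=None keeps the orientation; rate is the mean speed in mm/s. With max_force (N) it stops when the force on the tool has changed by that much, and returns True; else False.
- ctrl.goto_joints(angles): joint-space move.
- ctrl.command_gripper(opening, force=None): finger opening in mm; force is the grip in N (None keeps the last); returns when the fingers have stopped.
- ctrl.hold(seconds).
- ctrl.ik(position, orientation): joint angles nearest the present ones, or None.
- ctrl.read_state(): the state.
- vision.capture(name): name is "scene" or "side" or "wrist"; returns a dict with "color" (384x512x3 uint8, red, green, blue), "z_map" (384x512 float32, mm along the optical axis (not along the pixel's ray), 0 where there is no reading), "fx", "fy", "cx", "cy" (pixels), "rvec" (rotation vector, rad) and "tvec" (3), from world to camera coordinates, as OpenCV has them. Camera axes: x right, y down, z forward; pixel columns grow to the right and rows downward; lengths in mm; the calibration is good to about 2 mm. A picture is of the moment at which its call begins.
A pose or a line that the arm cannot do raises ctrl.MotionError and nothing moves.
- order.hand_in(): hands the job in; it is judged then, once.
The state is a dict: "t": time; "joint_pos": joint angles; "dq": joint speeds; "joint_torque": joint torques, N m; "ee_pos": TCP position; "orientation": TCP orientation; "ft_force": force on the tool from outside, world axes, zero at the start; "torque": the same for the moment, N m; "finger_gap": finger opening in mm; "grip_force": force on a finger pad.
Only numpy, scipy, OpenCV 4.12 (cv2) and the standard library are available. Lean on these libraries where they do the work, as an engineer would, in place of code of your own. Each camera call takes 0.05 s, during which the arm holds its last target. There are 200 camera calls.

TASK

The lemon on the kitchen scale has been weighed and goes to the mixing bowl next. Take the weighing pan by the grip of its arched handle, turn it a quarter turn anticlockwise (seen from above) while it still sits on the scale so that its twist lock comes free, then lift it straight off and carry it level over the bowl, with the lemon staying in the middle of the pan. Finish holding the pan still and level above the middle of the bowl, clear of it and with the lemon still in the middle: do not put it down, let go or tip it, and leave the bowl, the timer, the honey jar, the garlic and the mug where they stand.

Things in the scene. Friction and masses are not known exactly. Their poses are not given: they have to be found in the camera images.
- scale: flat white kitchen scale, 215 x 170 mm, fixed to the worktop; a dark display window lies on the front (-x) end of its top. Origin: on the worktop under the axis of the pan; its -x points to the display, z up. A steel platform on top, 36 mm above the worktop, carries the pan's twist lock: a steel collar 88 mm across and up to 11 mm high
- scale_lock (a point): centre of the twist lock, on the platform. Locked: the pan's x axis along the scale's x, its lugs under two claws of the collar. Free to lift: pan turned 80 to 93 degrees anticlockwise from there (pan x along scale y). Firm stops lie about 4 degrees beyond 0 and 90; between them it turns freely, without spring or catch
- pan: round dished steel weighing pan with an arched handle, 193 mm across, 134 mm high overall, 0.3 kg, loose. Origin: centre of the underside of its foot, which stands on the scale's platform; z up. Two lugs on the foot, 5 mm thick, reach 35 mm out along +x and -x; they start locked, with 2 mm of play up and sideways. The handle is a wire arch over the dish in the pan's x-z plane
- pan_grip (a point): centre of the black grip on top of the handle arch, straight above the pan's middle, 125 mm above the pan's origin: a rounded bar 74 mm long along the pan's x, 14 mm wide along the pan's y (close the fingers along this), 18 mm high. 35 mm of free height below it down to the lemon's top
- pan_middle (a point): the middle of the pan's inner floor, 21 mm above the pan's origin; the dish is a shallow bowl of 170 mm radius of curvature, its rim 47 mm above the origin
- lemon_center (a point): centre of the lemon lying loose in the middle of the pan: 78 mm long, 56 mm thick, 0.1 kg; it can roll in the pan. When it rests in the middle it is about 30 mm above point pan_middle
- bowl: round white ceramic mixing bowl, 210 mm across the rim, 72 mm high, 0.9 kg, loose, empty, open at the top. Origin: centre of its underside
- kitchen_timer: wind-up kitchen timer with a red dial, 62 mm across, 55 mm high: leave it alone
- honey_jar: jar with a red lid, 65 mm across, 100 mm high: leave it alone
- garlic: garlic bulb, 60 mm: leave it alone
- mug_1: cream mug, 80 mm across, 102 mm high: leave it alone

How it is judged:
By the outcome, as a careful person would: the job done as asked, in the order asked, and still so for the second after the job is handed in, while the arm keeps its last pose, push and grip.
It also fails if it takes over 51 s, if anything falls off the work surface, if the arm or the gripper's body presses on something with over 40 N, if the wrist force passes 120 N, or if a joint passes its speed limit or range.

## Working session

There is one attempt and no reset: what is moved stays moved. The work goes in short steps, each a Python script; the robot and the scene stay as the last script left them, time stands still between calls to the robot, and variables do not carry over. Pictures are saved under pics/ and viewed, at most 10 in all, crops included, and the job is handed in when it is done.

```bash
mkdir -p pics; cat > h.py <<'E'
import numpy as np, cv2
from plant import ctrl, vision, order
def cloud(c):
    R=cv2.Rodrigues(np.array(c["rvec"],float))[0]; z=c["z_map"].astype(float)
    v,u=np.mgrid[:z.shape[0],:z.shape[1]]
    p=np.dstack([(u-c["cx"])/c["fx"]*z,(v-c["cy"])/c["fy"]*z,z])
    w=(p-np.array(c["tvec"]).ravel())@R
    w[z==0]=np.nan
    return w
E
python3 - <<'E'
from h import *
ims=[]
for n in ("scene","side"):
    c=vision.capture(n); np.savez(f"{n}.npz",w=cloud(c),color=c["color"])
    cv2.imwrite(f"pics/{n}.png",cv2.resize(c["color"][:,:,::-1],(800,600),interpolation=cv2.INTER_CUBIC))
print(ctrl.read_state())
E
```

```text
{'t': 0.1, 'joint_pos': array([-0.94881034,  0.50178556, -0.42680011,  1.55134751,  0.22078894,
        1.1382933 , -0.21028484]), 'dq': array([-1.59718049e-03, -6.84821199e-04, -1.80211794e-03, -1.77077714e-03,
       -4.91798443e-04, -3.75429090e-04,  6.39195962e-05]), 'joint_torque': array([-1.17103028e-02, -5.67870605e+01, -5.83870813e+00, -2.79908180e+01,
       -6.89463574e-02,  2.40820058e-02,  5.40875521e-05]), 'ee_pos': array([228.05755523, 608.01445966, 233.76081208]), 'orientation': array([-5.60409725e-01, -3.09080334e+00,  2.73184891e-03]), 'ft_force': array([-0.4653514 ,  0.34635177, -0.29540383]), 'torque': array([-0.01960189, -0.01234718,  0.03907217]), 'grip_force': 0.0, 'finger_gap': 91.814211679987}
```

View pics/scene.png

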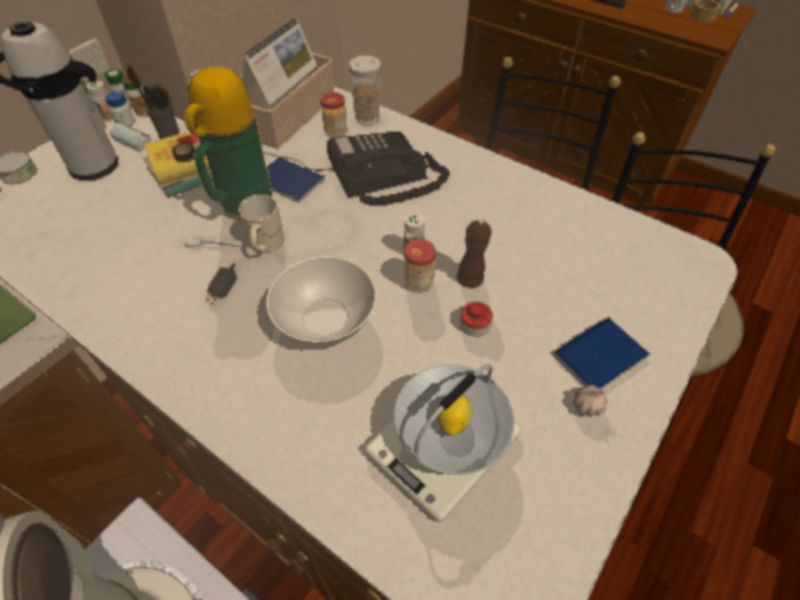

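View pics/side.png

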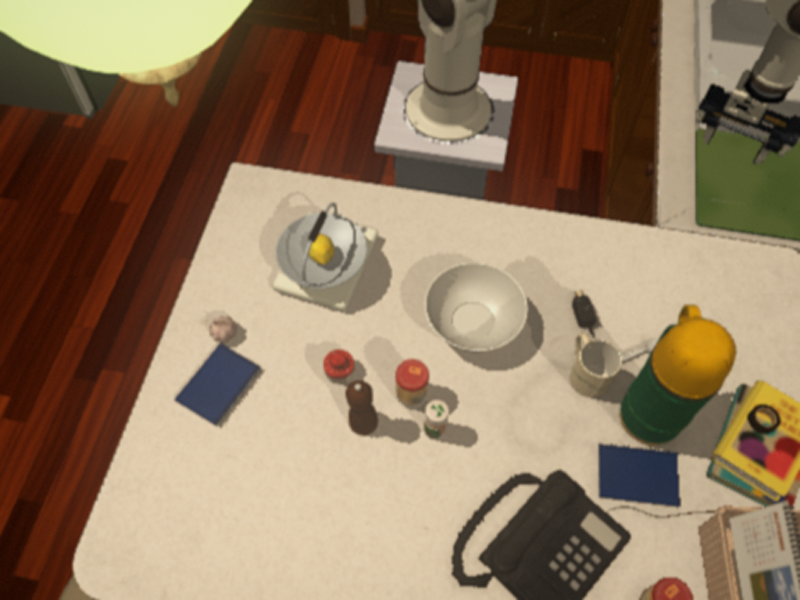

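The scene view has the pan's grip at about (458,391), the lemon at (455,413), the bowl at (321,300) and the scale display at (405,475). In the side view the grip is at (318,225) and the bowl at (476,308).

```bash
python3 - <<'E'
from h import *
def circ(p):
    for _ in range(4):
        A=np.c_[2*p,np.ones(len(p))]; s=np.linalg.lstsq(A,(p**2).sum(1),rcond=None)[0]
        r=np.sqrt(s[2]+s[0]**2+s[1]**2); e=abs(np.linalg.norm(p-s[:2],axis=1)-r); p=p[e<max(4,2*np.median(e))]
    return s[:2],r,len(p)
for n,roi,bowl in (("scene",(375,350,525,530),(255,250,390,355)),("side",(265,190,390,315),(415,255,540,365))):
    d=np.load(n+".npz"); w=d["w"]; col=d["color"].astype(int)
    def box(b):
        s=np.s_[int(b[1]/1.5625):int(b[3]/1.5625),int(b[0]/1.5625):int(b[2]/1.5625)]; return w[s].reshape(-1,3),col[s].reshape(-1,3)
    p,c=box(roi)
    m=(c.max(1)<70)&(p[:,2]>140)&(p[:,2]<190); g=p[m]
    ev,V=np.linalg.eigh(np.cov(g[:,:2].T)); a=V[:,1]; t=(g[:,:2]-g[:,:2].mean(0))@a
    print(n,"grip",len(g),np.median(g,0),"mid",g[:,:2].mean(0)+a*(t.max()+t.min())/2,"len",np.ptp(t),"ang",np.degrees(np.arctan2(a[1],a[0])),"z",g[:,2].min(),g[:,2].max())
    m=(p[:,2]>78)&(p[:,2]<86)&(c.max(1)-c.min(1)<70); print(" panrim",circ(p[m][:,:2]))
    m=(c[:,0]-c[:,2]>80)&(p[:,2]>60); print(" lemon",p[m].mean(0),np.ptp(p[m],0))
    m=(c.max(1)<90)&(p[:,2]>15)&(p[:,2]<45); print(" display",np.median(p[m],0),m.sum())
    m=(p[:,2]>22)&(p[:,2]<42)&(c.max(1)-c.min(1)<70)
    if m.sum()>20: print(" scalerect",cv2.minAreaRect(p[m][:,:2].astype(np.float32)))
    p,c=box(bowl); z=p[:,2]
    m=(z>66)&(z<76); print(" bowl rim",circ(p[m][:,:2]))
    def at(u,v): 
        return np.nanmedian(w[int(v/1.5625)-1:int(v/1.5625)+2,int(u/1.5625)-1:int(u/1.5625)+2].reshape(-1,3),0).round()
    for k,(u,v) in (dict(timer=(476,312),honey=(420,252),pepper=(477,228),mug=(260,208),garlic=(591,400),white=(414,220)) if n=="scene" else dict(timer=(340,360),honey=(412,372),pepper=(358,390),mug=(597,350))).items(): print(k,at(u,v))
E
```

```text
scene grip 158 [ 525.48574309 -191.83046736  167.45556111] mid [ 529.08789742 -192.05367922] len 70.35597020682815 ang 172.06144678871308 z 159.62414660996774 171.02350193931952
 panrim (array([ 529.122758  , -191.03118108]), np.float64(92.38682077741898), 582)
 lemon [ 521.72502962 -199.62323346  103.2840445 ] [64.46099186 40.6365297  75.12027158]
 display [ 419.8091018  -177.52871225   30.08341367] 116
 scalerect ((511.53033447265625, -189.41204833984375), (167.91506958007812, 213.79061889648438), 82.35875701904297)
 bowl rim (array([595.88245152, 147.00354758]), np.float64(101.64469576158201), 308)
timer [ 751. -102.   54.]
honey [780.  50.  97.]
pepper [851. -32. 156.]
mug [710. 427.  62.]
garlic [ 713. -358.   40.]
white [849. 113.  97.]
side grip 55 [ 541.17485316 -189.18489281  167.92057288] mid [ 536.48226282 -189.06146386] len 69.32496250598615 ang 171.84001161200862 z 159.17926824100107 177.4711592718374
 panrim (array([ 533.29094546, -190.35513061]), np.float64(91.90147996443308), 250)
 lemon [ 548.09342683 -185.33103427  102.85641776] [57.33877283 45.08810873 77.48257164]
 display [nan nan nan] 0
 scalerect ((516.038818359375, -187.5734405517578), (168.8568115234375, 216.70997619628906), 82.03886413574219)
 bowl rim (array([599.08126944, 147.50901089]), np.float64(101.14850335875678), 273)
timer [766. -98.  53.]
honey [786.  49.  99.]
pepper [867. -32. 161.]
mug [649. 398.  59.]
  return _methods._mean(a, axis=axis, dtype=dtype,
  ret = um.true_divide(
```

```bash
cat >> h.py <<'E'
P=np.array([531.5,-190.7]); B=np.array([597.5,147.2])
def att(deg):
    t=np.radians(deg); y=np.array([np.cos(t),np.sin(t),0]); z=np.array([0,0,-1.])
    return cv2.Rodrigues(np.c_[np.cross(y,z),y,z])[0].ravel()
E
python3 - <<'E'
from h import *
for t in (82,-98):
  for k,(xy,z,a) in dict(hover=(P,250,t),g=(P,150,t),r45=(P,150,t+45),r=(P,150,t+91),lift=(P,230,t+90),bowl=(B,230,t+90)).items():
    q=ctrl.ik([*xy,z],att(a)); print(t,k,None if q is None else np.round(q,2))
E
```

```text
82 hover [ 0.08  0.31  0.27  1.77 -0.09  1.08  1.81]
82 g [ 0.17  0.42  0.15  1.86 -0.08  0.87  1.8 ]
82 r45 [ 0.26  0.42  0.05  1.86 -0.02  0.87  2.53]
82 r [-0.59  0.9   1.35  1.88 -0.95  1.21 -2.16]
82 lift [-0.62  0.72  1.36  1.81 -0.75  1.25 -2.32]
82 bowl [ 0.14  0.47 -0.57  1.64  0.28  1.11  2.5 ]
-98 hover [-0.07  0.32  0.46  1.78 -0.16  1.08 -1.27]
-98 g [-0.12  0.46  0.53  1.87 -0.29  0.89 -1.16]
-98 r45 [-0.04  0.44  0.43  1.87 -0.23  0.88 -0.43]
-98 r [ 0.04  0.43  0.33  1.86 -0.18  0.87  0.33]
-98 lift [ 0.01  0.33  0.35  1.8  -0.13  1.04  0.27]
-98 bowl [-0.24  0.41 -0.07  1.66  0.03  1.07 -0.45]
```

```bash
python3 - <<'E'
from h import *
ctrl.move_to([*P,250],att(-98)); s=ctrl.read_state(); print(s["t"],s["ee_pos"],s["ft_force"])
c=vision.capture("wrist"); cv2.imwrite("pics/w1.png",cv2.resize(c["color"][:,:,::-1],(800,600)))
w=cloud(c); p=w.reshape(-1,3); k=c["color"].reshape(-1,3).astype(int)
m=(k.max(1)<70)&(p[:,2]>150)&(p[:,2]<185)&(np.linalg.norm(p[:,:2]-P,axis=1)<60); g=p[m]
if m.sum()>30:
    r=cv2.minAreaRect(g[:,:2].astype(np.float32)); print(m.sum(),r,np.median(g,0),np.percentile(g[:,2],[1,99]))
E
```

```text
3.1 [ 531.96726025 -189.46831614  249.85117726] [ 0.90433644 -0.1071185  -0.68612641]
1135 ((532.5811767578125, -189.85780334472656), (12.708914756774902, 71.35578918457031), 82.36129760742188) [ 535.17019144 -190.28133438  168.74742933] [163.93285377 170.64111082]
```

View pics/w1.png

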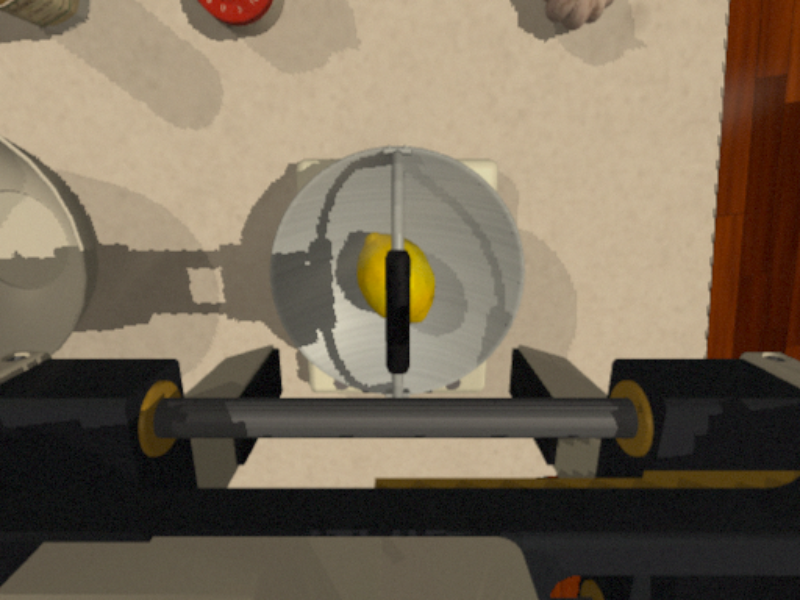

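The wrist view shows the grip at (398,312), midway between the fingers and aligned with them. The lemon is at (395,278), in the middle of the pan. Next I descend and grip.

```bash
sed -i 's/^P=np.array(\[[^]]*\])/P=np.array([532.2,-190.2])/' h.py; python3 - <<'E'
from h import *
print(ctrl.move_straight([*P,150],att(-98),rate=60,max_force=10)); s=ctrl.read_state(); print(s["t"],s["ee_pos"],s["ft_force"])
ctrl.command_gripper(40); ctrl.command_gripper(5,40); ctrl.hold(.3)
s=ctrl.read_state(); print(s["t"],s["ee_pos"],s["ft_force"],s["torque"],s["finger_gap"],s["grip_force"])
E
```

```text
False
4.9667 [ 532.45698518 -190.27722457  150.3611013 ] [ 0.15539164 -0.75284441 -0.16111348]
6.775 [ 532.18955153 -190.32649165  150.00873433] [ 0.48615984 -0.21066262 -0.21886847] [-0.23339384  0.18422183  0.04556652] 13.821166273427734 39.99784469604492
```

Firm grasp: gap 13.8 mm with low side force. Next I rotate in small steps while monitoring force.

```bash
python3 - <<'E'
from h import *
for a in (5,15,30,45,60,75,82,87):
    r=ctrl.move_straight([*P,150],att(-98+a),rate=40,max_force=15); s=ctrl.read_state()
    print(a,r,round(s["t"],2),s["ee_pos"].round(1),s["ft_force"].round(1),s["torque"].round(2))
    if r or abs(s["torque"][2])>2: break
E
```

```text
5 False 7.03 [ 532.2 -189.9  150. ] [-0.5  0.3 -0.4] [ 0.06  0.2  -0.03]
15 False 7.35 [ 532.2 -190.   150. ] [-1.1  0.7 -0.9] [0.17 0.11 0.06]
30 False 7.76 [ 532.2 -190.1  150. ] [-0.2  0.6 -0.1] [0.1  0.19 0.03]
45 False 8.17 [ 532.2 -190.2  150. ] [-0.2 -0.8 -0.5] [0.04 0.19 0.  ]
60 False 8.57 [ 532.1 -190.3  149.9] [ 0.5  1.2 -1.1] [0.02 0.14 0.04]
75 False 8.98 [ 532.2 -190.3  150. ] [-0.6  1.3  0.4] [0.   0.15 0.04]
82 False 9.26 [ 532.1 -190.3  150. ] [ 1.  -0.1 -0.4] [-0.03  0.14  0.05]
87 False 9.51 [ 532.1 -190.3  149.9] [-0.3 -0.2 -0.5] [-0.06  0.24  0.02]
```

```bash
python3 - <<'E'
from h import *
c=vision.capture("wrist");a=c["color"][:,:,::-1]
c=vision.capture("scene");b=c["color"][200:350,200:360,::-1]
cv2.imwrite("pics/r1.png",np.hstack([cv2.resize(a,(400,300)),cv2.resize(b,(320,300))]))
E
```

```text
(no output)
```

View pics/r1.png

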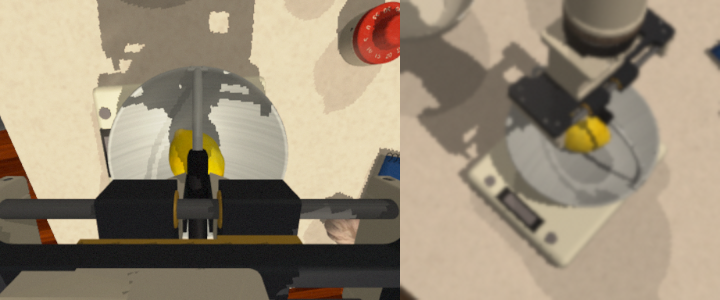

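The pan turned with the hand: the arch lies along the tool's forward axis at column 198 (left), the scale stayed put, and the lemon is still central at (195,155). Now a gentle lift.

```bash
python3 - <<'E'
from h import *
for z,v in ((153,15),(165,25),(230,40)):
    r=ctrl.move_straight([*P,z],att(-11),rate=v,max_force=12); s=ctrl.read_state()
    print(z,r,round(s["t"],2),s["ee_pos"].round(1),s["ft_force"].round(1),s["torque"].round(2),s["finger_gap"],s["grip_force"])
    if r: break
ctrl.hold(.5)
c=vision.capture("wrist");a=c["color"][:,:,::-1]
c=vision.capture("scene");b=c["color"][200:350,200:360,::-1]
c=vision.capture("side");d=c["color"][100:250,140:300,::-1]
cv2.imwrite("pics/l1.png",np.hstack([cv2.resize(x,(266,250)) for x in(a,b,d)]))
E
```

```text
153 False 9.96 [ 532.1 -190.1  152.8] [-0.1  0.4 -5.3] [-0.06  0.05 -0.03] 13.707625183640282 39.99719560146332
165 False 10.59 [ 532.2 -190.2  165.1] [-0.3  0.4 -3.6] [-0.07  0.11  0.  ] 13.624954341862198 39.99728322029114
230 False 12.37 [ 532.  -190.1  229.7] [ 0.   0.4 -3.9] [-0.11  0.09 -0.  ] 13.55351339011182 39.99734044075012
```

View pics/l1.png

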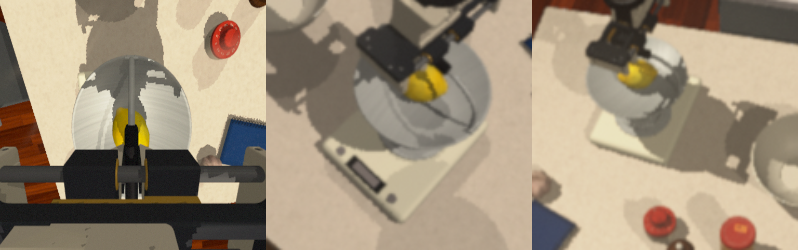

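The pan came free. It hangs level off the scale with the lemon central (wrist tile about (130,130)), and the load is 3.9 N as expected. Next I carry it slowly.

```bash
python3 - <<'E'
from h import *
B=np.array([598.5,147.8])
r=ctrl.move_straight([*B,230],att(-11),rate=45,max_force=15); ctrl.hold(1)
s=ctrl.read_state(); print(r,round(s["t"],2),s["ee_pos"].round(1),s["ft_force"].round(1),s["torque"].round(2),s["finger_gap"])
T=[]
for n in("wrist","scene","side"):
    c=vision.capture(n); p=cloud(c).reshape(-1,3); k=c["color"].reshape(-1,3).astype(int)
    T.append(c["color"][:,:,::-1])
    near=np.linalg.norm(p[:,:2]-B,axis=1)<150
    m=(k[:,0]-k[:,2]>80)&(p[:,2]>130)&near; print(n,"lemon",m.sum(),np.median(p[m],0) if m.any() else 0)
    m=near&(p[:,2]>145)&(p[:,2]<185)&(k.max(1)-k.min(1)<40)&(np.linalg.norm(p[:,:2]-B,axis=1)>90)&(np.linalg.norm(p[:,:2]-B,axis=1)<100)
    q=p[m]; 
    if len(q)>30: print(" rim z plane",np.linalg.lstsq(np.c_[q[:,:2]-B,np.ones(len(q))],q[:,2],rcond=None)[0],len(q))
cv2.imwrite("pics/c1.png",np.hstack([cv2.resize(x,(266,250)) for x in(T[0],T[1][120:270,120:280],T[2][120:270,230:390])]))
E
```

```text
False 21.82 [598.5 147.8 230. ] [-0.4  0.2 -4.5] [-0.09  0.02  0.  ] 13.877344834351016
wrist lemon 4072 [601.54933526 167.04706175 189.91322501]
 rim z plane [2.18079122e-03 7.78463229e-03 1.61642453e+02] 3104
scene lemon 308 [590.1555878  136.4518036  182.33666029]
 rim z plane [-2.72841815e-03 -1.28960989e-02  1.60231362e+02] 352
side lemon 94 [620.72198982 139.24000554 173.72560387]
 rim z plane [9.31694293e-04 2.06962583e-03 1.61241888e+02] 286
```

View pics/c1.png

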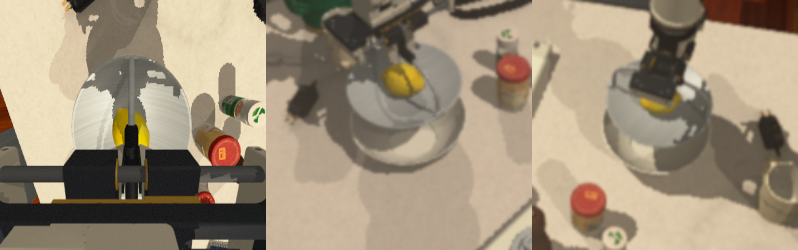

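The pan is level over the bowl (rim tilt under 1° in all three views), 43 mm clear of it, with the lemon as central as before. Handing in.

```bash
python3 -c "
from plant import order
print(order.hand_in())"
```

```text
the job is handed in; nothing more can be done
None
```

The job is handed in at about 22 s: the pan was turned a quarter turn, lifted off, and is held still and level about 43 mm above the middle of the bowl with the lemon still central; nothing else was touched, and no verdict came back.

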